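Set the hold-down screw to a setting blade

ROBOT

A 6-joint arm with a two-finger parallel gripper is mounted at the origin on the work surface. World frame = base frame: x ahead of the robot, y to its left, z up, the work surface at z = 0. Lengths are in m, angles in rad, forces in N, time in s.
With the tool pointing down it reaches from about 0.3 to 0.775 m from the base axis. Payload 14.6 kg.
Tool frame: the origin (TCP) lies midway between the tips of the shut fingers; the grasp point (between the pads) lies 19 mm behind it (ctrl.grip_depth is the distance from the TCP to the grasp point, in m); z points along the fingers, x is the direction in which the jaws open and shut, and the axes are right-handed (so a half turn about z gives the same grasp; the last joint's range is limited). The gripper opens to 94 mm and grips with 3 to 60 N. Pads are 16 mm wide; open, the fingers measure 119 mm over their backs; the gripper's body (75 mm by 177 mm) begins 78 mm behind the grasp point.
Start: joints at [1.118, 0.3, 1.521, -0, 1.321, -0.067], TCP at [0.207, 0.51, 0.17] pointing down, gripper open.
Joint ranges: [-3.03, 3.03], [-0.79, 2.21], [0.23, 2.52], [-1.04, 4.18], [0, 3.07], [-2.55, 2.55]. Speed limits (rad/s): [2.22, 2.22, 2.57, 3.14, 3.14, 3.14].

INTERFACE

Orientations are given as [roll, pitch, yaw] about the fixed x, y, z axes, in that order (R = Rz(yaw) Ry(pitch) Rx(roll)).
In Python, from station import ctrl gives the robot as it stands.
- The arm moves only by the tool play_rows, never from a script. Its argument "steps" is a list that holds one entry, the list of rows, each a list of 7 numbers: the shift along the tool's x, y, z in cm, then the turn, a rotation vector about the tool's x, y, z in rad, then the opening, from 0 (shut) to 1 (fully open). In form: [[[x, y, z, ax, ay, az, hand], ...]]. A call has 1 to 20 rows; each row is the pose to reach, as a shift and turn from the pose measured when the call began, along the tool's axes at that moment; what a row does not reach only later rows make up. A row lasts 1/12 s, in which the tool goes at most 41.7 mm and 7.16 degrees, less where a joint would pass 70% of its speed; a pose out of reach is approached as far as the arm can. A call with a gripper value outside its range is refused whole. The fingers move at their own pace and stop on an object; "force" is the grip in N (left out, the last holds). Time passes only in rows, so rows that repeat a pose let the fingers close. It gives the time, the measured TCP pose, the force and the opening at its end, in the units of the state.
- ctrl.get_obs(): the state, without advancing time (a new reading comes with each control period).
- ctrl.camera(name): name is "scene" or "top"; returns a dict with "frame" (384x512x3 uint8, blue, green, red), "fovy" (degrees; the focal length in pixels is half the picture's height over the tangent of half this angle, whatever the lens; pixels are square), "cx", "cy" (the principal point, pixels), "D" ([k1, k2, p1, p2, k3] as OpenCV has them; the pictures are not rectified), "world_to_cam" (4x4, takes a point from world to camera coordinates). Camera axes: x right, y up, looking along -z (the intrinsics and any distortion apply to the point x, -y, -z); pixel columns grow to the right and rows downward; lengths in m; the calibration is good to about 2 mm. A picture is of the moment at which its call begins. There is no depth.
- ctrl.hand_in(): hands the job in, once; it reports no verdict.
The state is a dict: "time_s": time; "qpos": joint angles; "joint_vel": joint speeds; "tau": joint torques, N m; "ee_pos": TCP position; "eef_rot": TCP orientation; "force": force on the tool from outside, world axes, zero at the start; "moment": the same for the moment, N m; "grip_width": finger opening in m.
Only numpy, scipy, OpenCV 4.12 (cv2) and the standard library are available. Lean on these libraries where they do the work, as an engineer would, in place of code of your own. Each camera call takes 0.05 s, during which the arm holds its last target. There are 200 camera calls.

TASK

Lay the wooden-handled setting blade flat on the bed of the iron C-frame hold-down so that the middle of its steel blade is under the screw's tip, and let go of it. Then turn the tee handle clockwise until the blade in the gap just drags, nipped lightly with about 15 newtons and never hard, and leave it nipped there with your hand off. Do not disturb the other things on the bench.

Things in the scene. Friction and masses are not known exactly. Their poses are not given: they have to be found in the camera images.
- frame: Fixed grey cast-iron C-frame hold-down. Origin: on the screw's vertical axis at bench level, z up. Foot plate and bed: y from -55 to 120 mm; plate 110 mm wide in x, 16 mm high. Column 56 mm wide in x at y = 70 to 120 mm. The throat is open to -y, -x and +x. The overhanging arm, 46 mm wide, reaches to y = -28 mm, from 84 to 110 mm above the bench.
- bed (a point): Point on the bed's flat steel top face under the screw tip, on the screw axis, 40 mm above the bench; axes as the frame's. Bed 75 mm wide in x. The screw's tip is a flat steel disc of 24 mm diameter. How far it stands out of the screw is not known: at the start it hangs 7.5 to 15 mm above the bed, so 1.5 to 9 mm above the top of an inserted blade.
- nut (a point): Centre of the fixed nut collar's top on the arm, on the screw axis, 115 mm above the bench; collar radius 22 mm, its underside 79 mm above the bench. The thread sinks tee handle and tip by 4 mm per radian turned clockwise seen from above, with about 1 rad left anticlockwise and 5 clockwise at the start; it stays where left. Turning freely takes about 0.11 N m.
- screw: Steel tee handle of the adjusting screw: upright bar 100 mm long (own x), 14 mm thick (y), 30 mm high; origin at its centre on the screw axis, about 147 mm above the bench. The tip turns with it on a spring of 8 N/mm: from the touch on, nip grows about 32 N per radian, moment in turning about 0.1 N m per 10 N. A blade that just drags is nipped with 7 to 25 N; 40 N spoils the spring.
- gauge: Setting blade (the gauge), about 220 g, loose: a flat steel blade 90 mm long, 30 mm wide and 6 mm thick with a straight wooden handle 120 mm long, 24 mm wide and 26 mm high, undersides flush, lying flat. Origin: on the underside below the middle of the blade; its y runs along the tool: blade from y = -45 to +45 mm, handle from y = -165 to -45 mm (handle middle at y = -105 mm), z up.
- file: Bystander: dark file with a wooden handle, 270 mm long, up to 26 mm wide and 22 mm high; origin on the bench under its middle, its y along the file.
- tin: Bystander: upright steel tin, 68 mm across and 85 mm high; origin at its underside.
- hammer: Bystander: hammer lying on the bench, its x along the handle towards the head; origin near the middle of the handle, at bench level.
- stone: Bystander: grey sharpening stone 50 x 150 x 28 mm lying flat; origin under its centre, its y along its length.
Not all that is in view belongs to the job. There is more than one size of the gauge; the job needs the largest. There is more than one size of the frame; the job needs the larger.

How it is judged:
On the way, in this order (a step that is already met when the one before it is completed fails the run):
1. the blade lies flat on the bed under the screw's tip, let go and not yet nipped (x of screw in the frame of gauge between -0.01 and 0.01 m and y of screw in the frame of gauge between -0.03 and 0.03 m and angle between gauge's own z axis and vertical below 0.06 rad and z of gauge in the frame of frame between 0.036 and 0.043 m and contact force between the fingers and gauge below 0.2 N and contact force between the fingers and screw below 0.2 N and contact force between screw and gauge below 1 N), for 0.2 s.
2. the blade just drags: nipped by the tip with 7 to 25 N (x of screw in the frame of gauge between -0.01 and 0.01 m and y of screw in the frame of gauge between -0.03 and 0.03 m and angle between gauge's own z axis and vertical below 0.06 rad and z of gauge in the frame of frame between 0.036 and 0.043 m and contact force between screw and gauge between 7 and 25 N), for 0.3 s.
At the end, for the whole second after the job is handed in: The blade lies flat (within 3.4 degrees) on the bed, the screw axis within 10 mm of the blade's centre line and within 30 mm of its middle along it, nipped by the screw's tip with 7 to 25 N; gauge and screw are at rest and let go (all of step 2 and contact force between the fingers and gauge below 0.2 N and contact force between the fingers and screw below 0.2 N and linear speed of gauge below 0.01 m/s and angular speed of screw below 0.05 rad/s); the robot touches nothing.
It fails at once if the blade is nipped with more than 40 N (contact force between screw and gauge above 40 N).
It fails at once if the file is moved by more than 20 mm (distance of file from where it was at the start of the episode above 0.02 m).
It fails at once if the tin is moved by more than 20 mm (distance of tin from where it was at the start of the episode above 0.02 m).
It fails at once if the hammer is moved by more than 20 mm (distance of hammer from where it was at the start of the episode above 0.02 m).
It fails at once if the stone is moved by more than 20 mm (distance of stone from where it was at the start of the episode above 0.02 m).
It also fails if it takes over 69 s, if anything falls off the work surface, if the arm or the gripper's body presses on something with over 40 N, if the wrist force passes 120 N, or if a joint passes its speed limit or range.

## Working session

There is one attempt and no reset: what is moved stays moved. The work goes in short steps, Python scripts to look and compute and a tool call to move; the robot and the scene stay as the last step left them, time stands still between calls to the robot, and variables do not carry over. Pictures are saved under pics/ and viewed, about 8 in all and at most 12, crops included, and the job is handed in when it is done.

Besides the shell and the picture viewer there is one more tool, called after "Emit:" by a JSON object that holds its "method" and its "body". play_rows: Moves the arm, as the interface text tells. Its arguments: {"type":"object","properties":{"steps":{"type":"array"},"force":{"type":"number"}},"required":["steps"]}

```bash
mkdir -p pics; ls; python3 - <<'E'
from station import ctrl
import cv2,numpy as np
print(ctrl.get_obs())
for n in("scene","top"):
    c=ctrl.camera(n); cv2.imwrite(f"pics/{n}0.png",c["frame"])
    print(n,c["fovy"],c["cx"],c["cy"],c["D"],np.array(c["world_to_cam"]).round(4).tolist())
a=[cv2.imread(f"pics/{n}0.png") for n in("scene","top")]
for n,i in zip(("scene","top"),a): cv2.imwrite(f"pics/{n}0b.png",cv2.resize(i,(800,600),interpolation=cv2.INTER_CUBIC))
E
```

```text
pics
{'time_s': 0.0, 'qpos': array([ 1.11842742e+00,  3.00498911e-01,  1.52155553e+00,  4.52555173e-06,
        1.32069459e+00, -6.65936599e-02]), 'joint_vel': array([-8.44809091e-04, -1.97873224e-03,  2.53931795e-04,  1.54881853e-03,
       -4.16947686e-05, -1.43275529e-04]), 'tau': array([ 1.46335533e-03, -5.31831300e+01, -3.52735019e+01,  7.08899321e-02,
        2.44269107e-02, -1.53652604e-04]), 'ee_pos': array([0.20682299, 0.5093164 , 0.16968191]), 'eef_rot': array([-3.14151133e+00,  1.15351991e-03,  1.18502000e+00]), 'force': array([ 0.17729027,  0.05340494, -0.92917781]), 'moment': array([0.0059177 , 0.01120689, 0.03124086]), 'grip_width': 0.09408060625039028}
scene 57.923561688531066 264.110020650584 188.48503498438197 [-0.1059105  0.         0.         0.         0.       ] [[0.5767, 0.8168, 0.016, -0.3488], [-0.6296, 0.432, 0.6457, 0.2576], [0.5205, -0.3825, 0.7634, -1.2285], [0.0, 0.0, 0.0, 1.0]]
top 54.52977522458269 255.58777069135277 191.35646794458768 [-0.081854  0.        0.        0.        0.      ] [[-0.0077, -0.9999, -0.008, 0.0459], [0.9803, -0.0091, 0.1973, -0.5734], [-0.1974, -0.0064, 0.9803, -1.0959], [0.0, 0.0, 0.0, 1.0]]
```

View pics/scene0b.png

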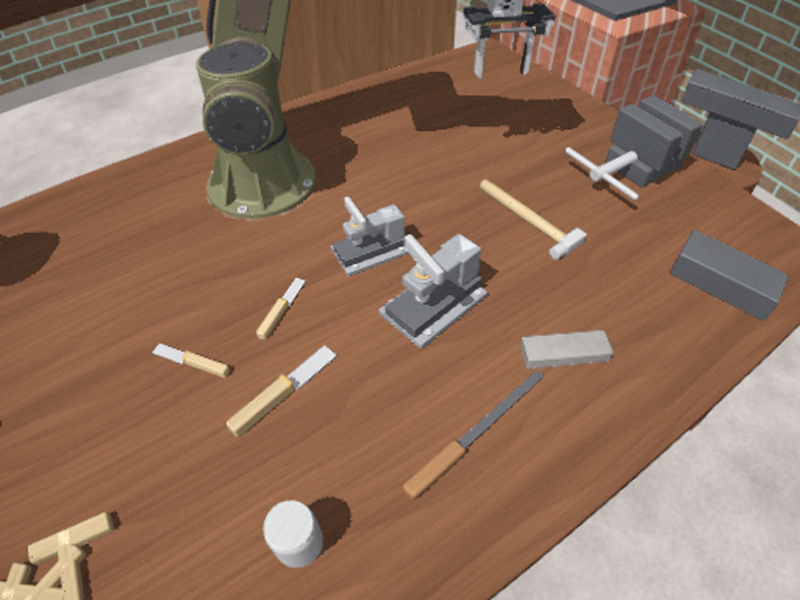

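View pics/top0b.png

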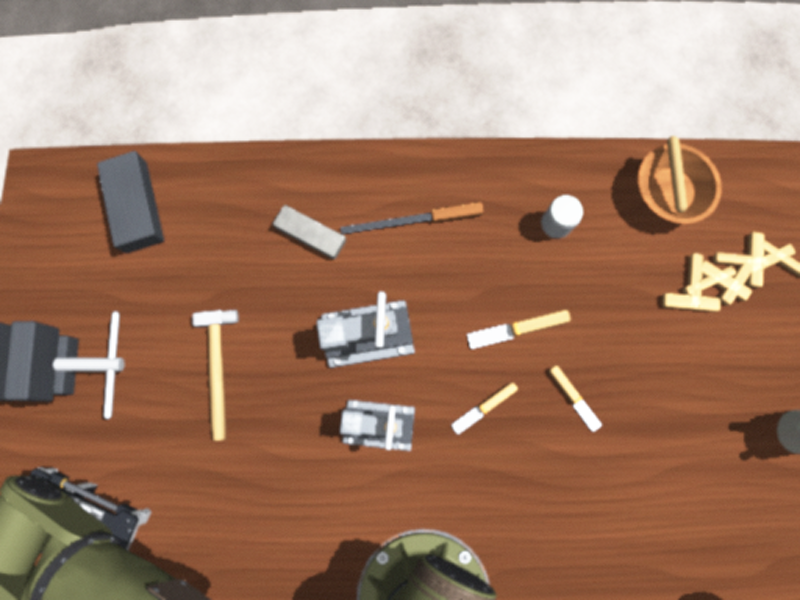

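Candidates (800x600 top view): three gauges at (520,330), (485,408) and (575,398), and two frames at (365,332) and (378,426). The gauge at (520,330) is clearly the longest, and the frame at (365,332) is the larger one. I'll confirm both in an enlarged crop.

```bash
python3 - <<'E'
import cv2,numpy as np
a=cv2.imread("pics/top0.png")[180:295,195:390]; a=cv2.resize(a,None,fx=4.1,fy=4.1,interpolation=cv2.INTER_CUBIC)
cv2.imwrite("pics/topcrop.png",a)
b=cv2.imread("pics/scene0.png")[120:285,135:325]; b=cv2.resize(b,None,fx=3.6,fy=3.6,interpolation=cv2.INTER_CUBIC)
cv2.imwrite("pics/scenecrop.png",b);print(a.shape,b.shape)
E
```

```text
(471, 799, 3) (594, 684, 3)
```

View pics/topcrop.png

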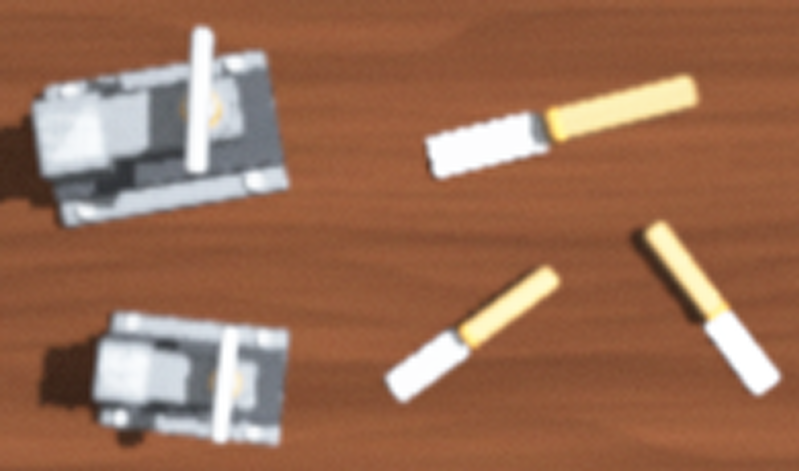

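View pics/scenecrop.png

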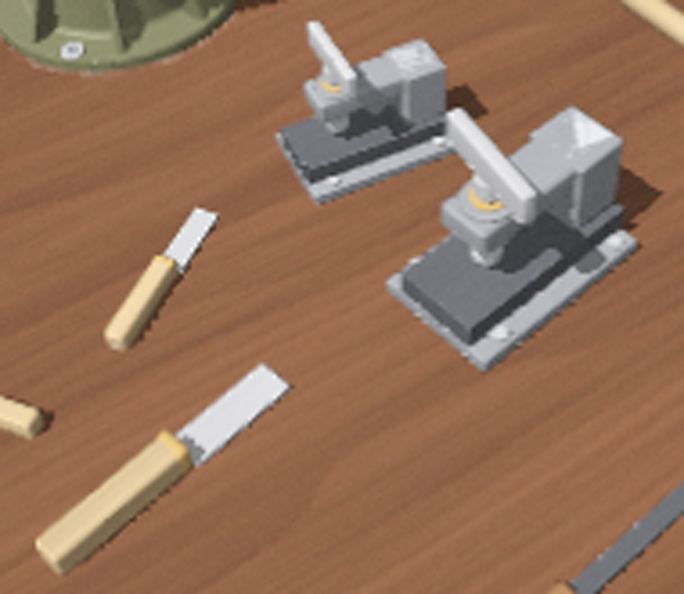

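```bash
cat > h.py <<'E'
import numpy as np,cv2
from station import ctrl
from scipy.optimize import least_squares
def cal(c):
    f=192/np.tan(np.radians(c["fovy"])/2)
    return np.array([[f,0,c["cx"]],[0,f,c["cy"]],[0,0,1.]]),np.array(c["D"],float),np.diag([1,-1,-1,1.])@np.array(c["world_to_cam"])
def proj(P,c):
    K,D,T=c; return cv2.projectPoints(np.array(P,float).reshape(-1,1,3),cv2.Rodrigues(T[:3,:3].copy())[0],T[:3,3].copy(),K,D)[0].reshape(-1,2)
def place(p,L):
    c,s=np.cos(p[2]),np.sin(p[2]); L=np.array(L,float)/1000
    return np.c_[p[0]+c*L[:,0]-s*L[:,1],p[1]+s*L[:,0]+c*L[:,1],L[:,2]+(p[3] if len(p)>3 else 0)]
def fit(obs,p0,cals):  # obs: list of (cam, px,py, local mm)
    def r(p): return np.concatenate([proj(place(p,[o[3] for o in obs if o[0]==k]),cals[k])-[o[1:3] for o in obs if o[0]==k] for k in cals if any(o[0]==k for o in obs)]).ravel()
    s=least_squares(r,p0,loss="soft_l1"); return s.x,r(s.x).reshape(-1,2)
E
cat > m.py <<'E'
from h import *
C={n:cal(ctrl.camera(n)) for n in("scene","top")}
t=lambda x,y,*l:("top",195+x/4.1-.4,180+y/4.1-.4,l)
s=lambda x,y,*l:("scene",135+x/3.6-.4,120+y/3.6-.4,l)
F=[s(388,284,-55,-55,16),s(485,358,55,-55,16),s(637,238,55,120,16),s(403,275,-37.5,-55,40),s(468,326,37.5,-55,40),t(266,53,55,-55,16),t(288,188,-55,-55,16),t(68,225,-55,120,16)]
G=[s(263,363,-15,45,6),s(288,386,15,45,6),s(38,545,-12,-165,26),s(60,556,12,-165,26),s(163,432,-12,-45,26),
 t(427,138,15,45,6),t(437,178,-15,45,6),t(692,76,12,-165,26),t(698,103,-12,-165,26)]
for n,o,p0 in(("frame",F,[.45,.1,0]),("gauge",G,[.45,-.1,0.1])):
    p,r=fit(o,p0,C); print(n,p.round(4)); print(r.round(1).tolist())
    if n=="frame":
        f=p
        T=[s(455,112,-50,0,162),s(527,205,50,0,162),t(202,28,50,0,162),t(198,170,-50,0,162)]
        q,r=fit(T,[*p[:2],0,0],C);print("tee",q.round(4),r.round(1).tolist())
    im={k:cv2.imread(f"pics/{k}0.png") for k in C} if n=="frame" else im
    L=np.array([x[3] for x in o]+([(0,0,40),(0,0,115)] if n=="frame" else [(0,0,6),(0,-105,26)]))
    for k in C:
        for u in proj(place(p,L),C[k]):
            im[k][tuple(np.clip(u.round().astype(int)[::-1],0,380))]=(0,0,255)
a=cv2.resize(im["top"][180:265,195:390],None,fx=4,fy=4,interpolation=0);b=cv2.resize(im["scene"][140:285,135:325],None,fx=4,fy=4,interpolation=0)
cv2.imwrite("pics/fit.png",cv2.resize(b,None,fx=1,fy=1)); cv2.imwrite("pics/fit2.png",a)
E
python3 m.py
```

```text
frame [0.5188 0.0771 0.1696]
[[-1.1, -1.3], [-0.1, 1.2], [-0.2, -0.1], [-1.2, -0.7], [0.1, 1.0], [-1.0, -1.2], [-0.2, -0.5], [-1.3, 0.3]]
tee [ 0.5198  0.0762 -0.0742 -0.0072] [[-0.8, 0.6], [0.2, -0.5], [0.4, -0.3], [-1.2, 0.1]]
gauge [ 0.5072 -0.1423  0.2434]
[[-0.6, -0.1], [0.1, -0.3], [-1.9, -1.1], [-1.9, 2.0], [1.2, -1.4], [-0.3, 0.1], [-0.3, -0.6], [-0.8, -1.1], [0.0, -0.5]]
```

```bash
cat >> h.py <<'E'
from scipy.spatial.transform import Rotation as R
def rel(x,y,z,yaw):
    o=ctrl.get_obs(); M=R.from_euler("xyz",o["eef_rot"]); 
    d=M.inv().apply(np.array([x,y,z])-o["ee_pos"])*100; a=(M.inv()*R.from_euler("xyz",[np.pi,0,yaw])).as_rotvec()
    return np.r_[d,a].round(3).tolist()
def st():
    o=ctrl.get_obs()
    for k in("time_s","ee_pos","eef_rot","force","moment","grip_width","qpos"): print(k,np.round(o[k],4))
E
python3 -c "
from h import *
print(rel(.5195,.0765,.23,1.497)); st()"
```

```text
[-28.352, 45.254, -5.989, -0.0, 0.001, -0.312]
time_s 0.2
ee_pos [0.2069 0.5094 0.1699]
eef_rot [-3.1416e+00  6.0000e-04  1.1850e+00]
force [-0.1084  0.268   0.1163]
moment [-0.0051 -0.045   0.0118]
grip_width 0.0937
qpos [ 1.1184  0.3002  1.5213 -0.      1.3207 -0.0666]
```

View pics/fit.png

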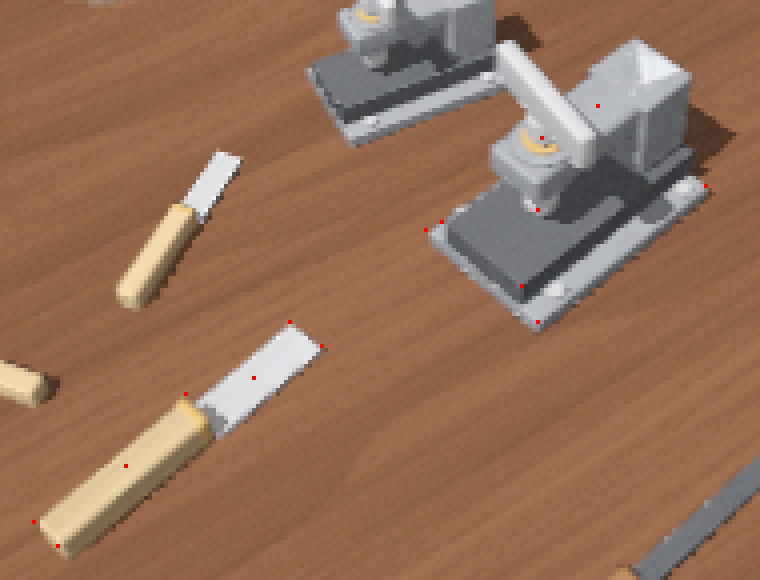

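The crop confirms the largest gauge (blade middle at about (255,377)) and the larger frame (screw at about (540,140)), with the fit within about 1 px. First I'll back the screw off for clearance.

Emit:
{"method": "play_rows", "body": {"steps": [[[0,0,-6,0,0,0,0.4],[0,0,-6,0,0,0,0.4],[-28.35,45.25,-6,0,0,-0.312,0.4],[-28.35,45.25,-6,0,0,-0.312,0.4],[-28.35,45.25,-6,0,0,-0.312,0.4],[-28.35,45.25,-6,0,0,-0.312,0.4],[-28.35,45.25,-6,0,0,-0.312,0.4],[-28.35,45.25,-6,0,0,-0.312,0.4],[-28.35,45.25,-6,0,0,-0.312,0.4],[-28.35,45.25,-6,0,0,-0.312,0.4],[-28.35,45.25,-6,0,0,-0.312,0.4],[-28.35,45.25,-6,0,0,-0.312,0.4],[-28.35,45.25,-6,0,0,-0.312,0.4],[-28.35,45.25,-6,0,0,-0.312,0.4],[-28.35,45.25,-6,0,0,-0.312,0.4],[-28.35,45.25,-6,0,0,-0.312,0.4],[-28.35,45.25,-6,0,0,-0.312,0.4]]], "force": 20}}

```text
time_s: 1.62
ee_pos: [0.5199, 0.0751, 0.2294]
eef_rot: [-3.14, 0.001, 1.494]
force: [-0.1, 0.1, 0.3]
grip_width: 0.0375
```

```bash
python3 - <<'E'
from h import *
print(rel(.5195,.0765,.132,1.497)); st()
a=ctrl.camera("scene")["frame"];b=ctrl.camera("top")["frame"]
a=cv2.resize(a[110:230,200:330],None,fx=4,fy=4,interpolation=cv2.INTER_CUBIC)
cv2.imwrite("pics/a1.png",a)
E
```

```text
[0.148, -0.035, 9.743, -0.001, 0.001, -0.003]
time_s 1.6167
ee_pos [0.5199 0.0751 0.2294]
eef_rot [-3.1402e+00  8.0000e-04  1.4940e+00]
force [-0.0618  0.1285  0.3382]
moment [ 0.0456 -0.0071 -0.0437]
grip_width 0.0375
qpos [ 7.4000e-02  2.0570e-01  1.5011e+00 -6.0000e-04  1.4363e+00 -1.4199e+00]
```

Emit:
{"method": "play_rows", "body": {"steps": [[[0.15,0,4,0,0,0,0.4],[0.15,0,8,0,0,0,0.4],[0.15,0,9.7,0,0,0,0.4],[0.15,0,9.7,0,0,0,0.4],[0.15,0,9.7,0,0,0,0],[0.15,0,9.7,0,0,0,0],[0.15,0,9.7,0,0,0,0],[0.15,0,9.7,0,0,0,0],[0.15,0,9.7,0,0,0,0]]], "force": 20}}

```text
time_s: 2.47
ee_pos: [0.5195, 0.0786, 0.1339]
eef_rot: [3.141, 0.0, 1.497]
force: [0.3, 1.3, 0.2]
grip_width: 0.0076
```

```bash
python3 - <<'E'
from h import *
st()
a=ctrl.camera("scene")["frame"]
a=cv2.resize(a[110:230,200:330],None,fx=5,fy=5,interpolation=cv2.INTER_CUBIC)
cv2.imwrite("pics/a1.png",a)
E
```

```text
time_s 2.4667
ee_pos [0.5195 0.0786 0.1339]
eef_rot [3.1407e+00 3.0000e-04 1.4972e+00]
force [0.3251 1.324  0.227 ]
moment [ 0.0172 -0.0037  0.0067]
grip_width 0.0076
qpos [ 8.0600e-02  2.7790e-01  1.6368e+00 -4.0000e-04  1.2261e+00 -1.4164e+00]
```

View pics/a1.png

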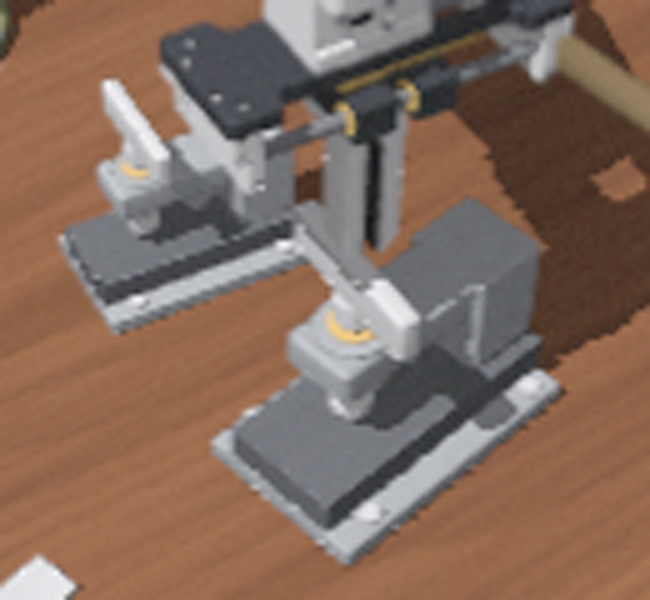

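```bash
python3 - <<'E'
from h import *
c=ctrl.camera("scene"); C=cal(c); o=ctrl.get_obs(); e=o["ee_pos"]
P=[e,e+[0,0,.019],e+[0,.012,0],e+[0,-.012,0],[.5195,.0765,.162],[.5195,.0765,.115],[.5195,.0765,.047]]
print(((proj(P,C)-[200,110]+.4)*5).round(0).tolist(), o["grip_width"])
b=ctrl.camera("top"); Ct=cal(b)
print(proj(P,Ct).round(1).tolist())
im=cv2.resize(c["frame"][140:190,240:300],None,fx=12,fy=12,interpolation=cv2.INTER_CUBIC)
cv2.imwrite("pics/a2.png",im); st()
E
```

```text
[[356.0, 295.0], [357.0, 269.0], [375.0, 286.0], [337.0, 305.0], [354.0, 258.0], [352.0, 322.0], [348.0, 406.0]] 0.0009902045333973837
[[242.5, 204.9], [242.2, 203.8], [238.3, 204.9], [246.7, 204.8], [242.8, 203.1], [243.4, 205.8], [244.3, 209.3]]
time_s 2.6167
ee_pos [0.5192 0.0784 0.1333]
eef_rot [-3.1414e+00  4.0000e-04  1.4970e+00]
force [-0.4249  0.069   0.2547]
moment [0.0017 0.006  0.0005]
grip_width 0.0005
qpos [ 8.0400e-02  2.7870e-01  1.6373e+00 -4.0000e-04  1.2258e+00 -1.4165e+00]
```

View pics/a2.png

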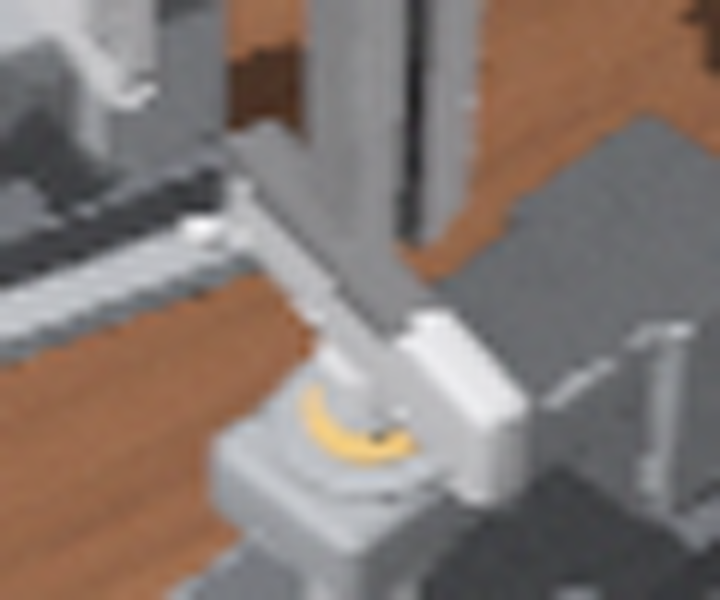

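```bash
python3 - <<'E'
from h import *
c=ctrl.camera("scene"); C=cal(c); b=ctrl.camera("top"); Ct=cal(b)
e0=np.array([.2069,.5094,.1699]); d=np.array([np.cos(1.185),np.sin(1.185),0])*.047
print("start tips scene",proj([e0+d,e0-d],C).round(1).tolist(),"top",proj([e0+d,e0-d],Ct).round(1).tolist())
def back(u,z,C):
    K,D,T=C; n=cv2.undistortPoints(np.array([[u]],float),K,D).ravel(); r=T[:3,:3].T@np.r_[n,1]; o=-T[:3,:3].T@T[:3,3]; return o+r*(z-o[2])/r[2]
for z in(.134,.15,.165): print(z,back((276,160),z,C).round(4), back((274,160),z,C).round(4))
print("e",ctrl.get_obs()["ee_pos"])
a=cv2.imread("pics/scene0.png")[0:60,285:365]; a=cv2.resize(a,None,fx=5,fy=5,interpolation=cv2.INTER_CUBIC)
t=cv2.resize(b["frame"][150:250,190:300],None,fx=5,fy=5,interpolation=cv2.INTER_CUBIC)
m=np.zeros((600,800,3),np.uint8); m[:300,:400]=a; m[:500,400:]=0; t=t[:,:400]; m[:500,400:]=t
cv2.imwrite("pics/a3.png",m)
E
```

```text
start tips scene [[331.1, 56.1], [305.6, 58.4]] top [[67.2, 311.3], [97.5, 325.5]]
0.134 [0.5022 0.1079 0.134 ] [0.4993 0.1035 0.134 ]
0.15 [0.5147 0.0978 0.15  ] [0.5118 0.0936 0.15  ]
0.165 [0.5264 0.0884 0.165 ] [0.5236 0.0843 0.165 ]
e [0.51917842 0.0783977  0.13307433]
```

View pics/a3.png

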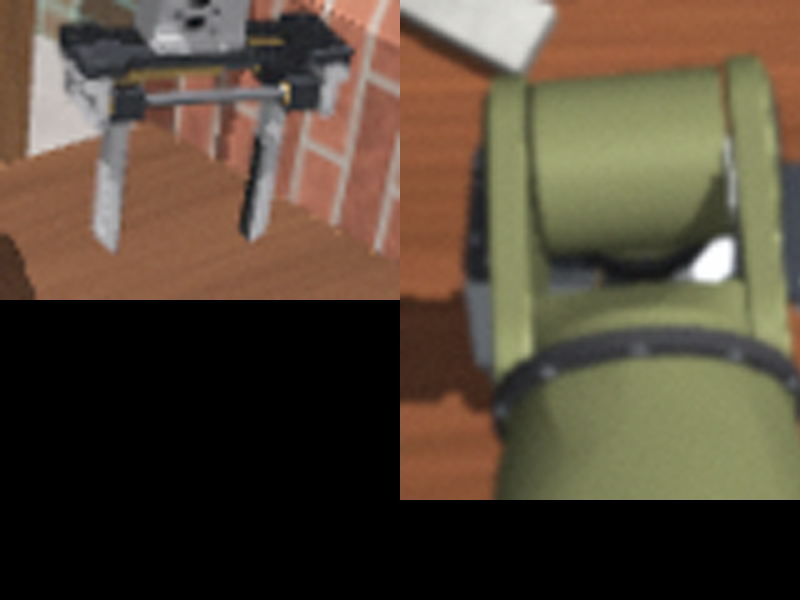

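Both cameras show the real fingertips about 25 mm higher than the reported TCP, so the jaws closed above the bar. I'll open them, go down in small checked steps and close again.

Emit:
{"method": "play_rows", "body": {"steps": [[[0,0,0,0,0,0,0.45],[0,0,0,0,0,0,0.45],[0,0,0,0,0,0,0.45],[0,0,0.4,0,0,0,0.45],[0,0,0.8,0,0,0,0.45],[0,0,1.0,0,0,0,0.45]]]}}

```text
time_s: 3.22
ee_pos: [0.5188, 0.0784, 0.1222]
eef_rot: [-3.14, 0.001, 1.497]
force: [0.2, 0.5, 0.2]
grip_width: 0.0369
```

```bash
python3 - <<'E'
from h import *
print(ctrl.grip_depth,[a for a in dir(ctrl) if a[0]!="_"])
st()
E
```

```text
0.0188 ['MotionError', 'camera', 'get_obs', 'grip_depth', 'hand_in']
time_s 3.2167
ee_pos [0.5188 0.0784 0.1222]
eef_rot [-3.1401e+00  6.0000e-04  1.4970e+00]
force [0.1876 0.5121 0.1916]
moment [ 0.0519 -0.041   0.0001]
grip_width 0.0369
qpos [ 8.0400e-02  2.9020e-01  1.6498e+00 -4.0000e-04  1.2032e+00 -1.4165e+00]
```

Emit:
{"method": "play_rows", "body": {"steps": [[[0,0,0.3,0,0,0,0.45],[0,0,0.6,0,0,0,0.45],[0,0,0.8,0,0,0,0.45],[0,0,0.8,0,0,0,0],[0,0,0.8,0,0,0,0],[0,0,0.8,0,0,0,0],[0,0,0.8,0,0,0,0]]]}}

```text
time_s: 3.8
ee_pos: [0.519, 0.0784, 0.1144]
eef_rot: [-3.141, 0.001, 1.497]
force: [-1.0, 0.0, 0.0]
grip_width: 0.0193
```

Emit:
{"method": "play_rows", "body": {"steps": [[[0,0,0,0,0,0,0],[0,0,0,0,0,0,0],[0,0,0,0,0,0,0]]]}}

```text
time_s: 4.05
ee_pos: [0.5188, 0.0766, 0.1143]
eef_rot: [-3.14, 0.004, 1.497]
force: [-0.5, -12.3, 0.3]
grip_width: 0.0136
```

```bash
python3 - <<'E'
from h import *
st()
c=ctrl.camera("scene")["frame"]
a=cv2.resize(c[130:200,240:310],None,fx=8,fy=8,interpolation=cv2.INTER_CUBIC)
cv2.imwrite("pics/a4.png",a)
E
```

```text
time_s 4.05
ee_pos [0.5188 0.0766 0.1143]
eef_rot [-3.14    0.0037  1.4967]
force [ -0.5404 -12.3493   0.3244]
moment [-2.4005  0.3733  0.0401]
grip_width 0.0136
qpos [ 0.0787  0.2984  1.6587 -0.0037  1.1867 -1.4166]
```

View pics/a4.png

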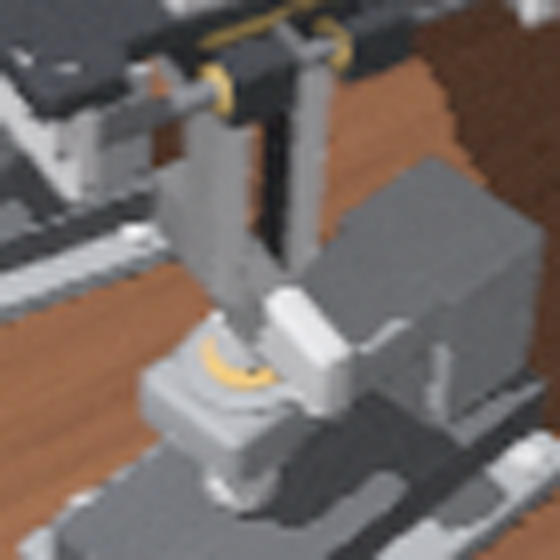

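The bar is held now (width 13.6 mm). I'll back it off about 0.8 rad anticlockwise, following the thread upward.

Emit:
{"method": "play_rows", "body": {"steps": [[[0,0,0,0,0,0,0],[0,0,0,0,0,0,0],[0,0,-0.04,0,0,-0.1,0],[0,0,-0.08,0,0,-0.2,0],[0,0,-0.12,0,0,-0.3,0],[0,0,-0.16,0,0,-0.4,0],[0,0,-0.16,0,0,-0.4,0]]], "force": 60}}

```text
time_s: 4.68
ee_pos: [0.5188, 0.076, 0.116]
eef_rot: [-3.138, 0.004, 1.903]
force: [-1.1, -4.9, 0.8]
grip_width: 0.0132
```

```bash
python3 -c "
from h import *
st()"
```

```text
time_s 4.6833
ee_pos [0.5188 0.076  0.116 ]
eef_rot [-3.1383  0.0037  1.903 ]
force [-1.054  -4.8991  0.7645]
moment [-0.9083 -0.0295  0.0189]
grip_width 0.0132
qpos [ 0.0783  0.2966  1.657  -0.0047  1.1903 -1.823 ]
```

Emit:
{"method": "play_rows", "body": {"steps": [[[0,0,-0.04,0,0,-0.1,0],[0,0,-0.08,0,0,-0.2,0],[0,0,-0.12,0,0,-0.3,0],[0,0,-0.16,0,0,-0.4,0]]]}}

```text
time_s: 5.02
ee_pos: [0.5189, 0.0757, 0.1176]
eef_rot: [-3.137, 0.003, 2.308]
force: [1.2, -4.6, -1.8]
grip_width: 0.0135
```

```bash
python3 - <<'E'
from h import *
st()
c=ctrl.camera("scene")["frame"]
a=cv2.resize(c[130:200,240:310],None,fx=8,fy=8,interpolation=cv2.INTER_CUBIC)
cv2.imwrite("pics/a5.png",a)
E
```

```text
time_s 5.0167
ee_pos [0.5189 0.0757 0.1176]
eef_rot [-3.1369e+00  2.7000e-03  2.3078e+00]
force [ 1.1776 -4.57   -1.7759]
moment [-0.6783 -0.2167 -0.1194]
grip_width 0.0135
qpos [ 0.078   0.2949  1.6552 -0.0054  1.1936 -2.2278]
```

View pics/a5.png

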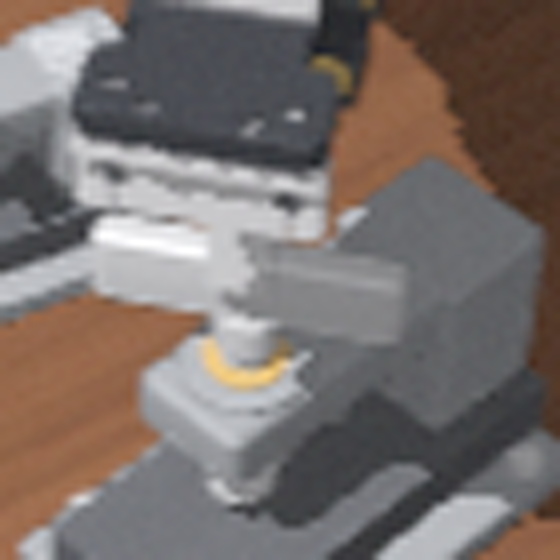

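The tee has turned to ψ≈2.31 rad with M_z≈-0.12 N m, which matches free-turning friction, and the tip is raised. I'll release, rise and go to the gauge.

Emit:
{"method": "play_rows", "body": {"steps": [[[0,0,0,0,0,0,0.45],[0,0,0,0,0,0,0.45],[0,0,0,0,0,0,0.45],[0,0,-4,0,0,0,0.45],[0,0,-8,0,0,0,0.6],[0,0,-8,0,0,0,0.6]]]}}

```text
time_s: 5.57
ee_pos: [0.5215, 0.0766, 0.2049]
eef_rot: [3.138, 0.009, 2.313]
force: [0.0, 0.4, 0.7]
grip_width: 0.0498
```

```bash
python3 -c "
from h import *
print(rel(.530,-.2345,.1,.243)); st()"
```

```text
[-23.397, -20.448, 10.63, 0.011, 0.002, 2.07]
time_s 5.5667
ee_pos [0.5215 0.0766 0.2049]
eef_rot [3.138  0.0089 2.3133]
force [0.0144 0.3865 0.7335]
moment [0.1074 0.0184 0.0053]
grip_width 0.0498
qpos [ 0.0791  0.2178  1.5428 -0.0049  1.3727 -2.2333]
```

Emit:
{"method": "play_rows", "body": {"steps": [[[-23.4,-20.45,0,0.01,0,2.07,0.6],[-23.4,-20.45,0,0.01,0,2.07,0.6],[-23.4,-20.45,0,0.01,0,2.07,0.6],[-23.4,-20.45,0,0.01,0,2.07,0.6],[-23.4,-20.45,0,0.01,0,2.07,0.6],[-23.4,-20.45,0,0.01,0,2.07,0.6],[-23.4,-20.45,0,0.01,0,2.07,0.6],[-23.4,-20.45,0,0.01,0,2.07,0.6],[-23.4,-20.45,0,0.01,0,2.07,0.6],[-23.4,-20.45,0,0.01,0,2.07,0.6],[-23.4,-20.45,5,0.01,0,2.07,0.6],[-23.4,-20.45,10.6,0.01,0,2.07,0.6],[-23.4,-20.45,10.6,0.01,0,2.07,0.6],[-23.4,-20.45,10.6,0.01,0,2.07,0.6],[-23.4,-20.45,10.6,0.01,0,2.07,0.6],[-23.4,-20.45,10.6,0.01,0,2.07,0.6],[-23.4,-20.45,10.6,0.01,0,2.07,0.6],[-23.4,-20.45,10.6,0.01,0,2.07,0.6],[-23.4,-20.45,10.6,0.01,0,2.07,0.6],[-23.4,-20.45,10.6,0.01,0,2.07,0.6]]]}}

```text
time_s: 7.23
ee_pos: [0.5301, -0.2344, 0.1003]
eef_rot: [3.14, -0.0, 0.245]
force: [0.1, -0.1, -1.0]
grip_width: 0.0563
```

```bash
python3 - <<'E'
from h import *
print(rel(.530,-.2345,.01,.243)); st()
c=ctrl.camera("scene"); C=cal(c); e=ctrl.get_obs()["ee_pos"]
o0=(135,165)
print(((proj([e,e+[0,0,.025],[.530,-.2345,.026]],C)-o0+.4)*5).round().tolist())
cv2.imwrite("pics/a6.png",cv2.resize(c["frame"][165:285,135:275],None,fx=5,fy=5,interpolation=cv2.INTER_CUBIC))
E
```

```text
[-0.011, -0.01, 9.03, 0.002, -0.0, 0.002]
time_s 7.2333
ee_pos [ 0.5301 -0.2344  0.1003]
eef_rot [ 3.1398e+00 -4.0000e-04  2.4540e-01]
force [ 0.0554 -0.0635 -1.0007]
moment [-0.108   0.0684  0.0366]
grip_width 0.0563
qpos [-4.7900e-01  4.2800e-01  1.5153e+00 -1.2000e-03  1.1967e+00 -7.2400e-01]
[[139.0, 365.0], [128.0, 335.0], [171.0, 446.0]]
```

View pics/a6.png

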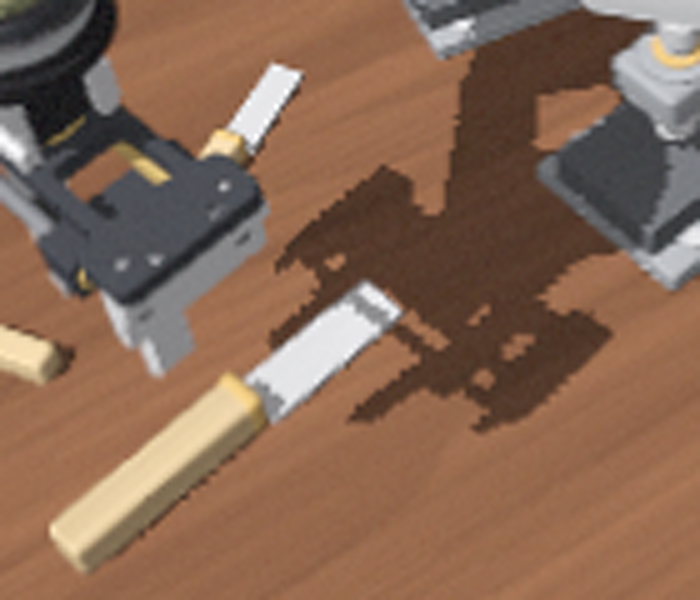

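Emit:
{"method": "play_rows", "body": {"steps": [[[0,0,4,0,0,0,0.6],[0,0,8,0,0,0,0.6],[0,0,8.5,0,0,0,0.6],[0,0,8.8,0,0,0,0.6],[0,0,9.1,0,0,0,0.6],[0,0,9.1,0,0,0,0.6]]]}}

```text
time_s: 7.78
ee_pos: [0.531, -0.2351, 0.011]
eef_rot: [3.138, -0.002, 0.245]
force: [0.1, -0.2, 0.1]
grip_width: 0.0565
```

```bash
python3 -c "
from h import *
st()"
```

```text
time_s 7.7833
ee_pos [ 0.531  -0.2351  0.011 ]
eef_rot [ 3.1382e+00 -2.1000e-03  2.4550e-01]
force [ 0.1329 -0.2471  0.0836]
moment [-0.0202  0.019  -0.0437]
grip_width 0.0565
qpos [-4.7920e-01  5.3960e-01  1.5799e+00 -1.4000e-03  1.0182e+00 -7.2390e-01]
```

No contact yet, so I'll keep going in small steps.

Emit:
{"method": "play_rows", "body": {"steps": [[[0,0,0.3,0,0,0,0.6],[0,0,0.6,0,0,0,0.6],[0,0,0.8,0,0,0,0.6],[0,0,0.8,0,0,0,0.6]]]}}

```text
time_s: 8.12
ee_pos: [0.531, -0.2351, 0.003]
eef_rot: [3.138, -0.002, 0.245]
force: [-0.0, 0.1, -0.2]
grip_width: 0.0564
```

Emit:
{"method": "play_rows", "body": {"steps": [[[0,0,0.3,0,0,0,0.6],[0,0,0.5,0,0,0,0.6],[0,0,0.7,0,0,0,0.6],[0,0,0.7,0,0,0,0.6]]]}}

```text
time_s: 8.45
ee_pos: [0.5308, -0.235, -0.0046]
eef_rot: [3.139, -0.002, 0.245]
force: [0.1, -0.5, 0.5]
grip_width: 0.0566
```

Emit:
{"method": "play_rows", "body": {"steps": [[[0,0,0.3,0,0,0,0.6],[0,0,0.6,0,0,0,0.6],[0,0,0.9,0,0,0,0.6],[0,0,0.9,0,0,0,0.6]]]}}

```text
time_s: 8.78
ee_pos: [0.5305, -0.2348, -0.0144]
eef_rot: [3.139, -0.001, 0.246]
force: [0.3, -0.8, 0.6]
grip_width: 0.0562
```

Emit:
{"method": "play_rows", "body": {"steps": [[[0,0,0.3,0,0,0,0.6],[0,0,0.5,0,0,0,0.6],[0,0,0.6,0,0,0,0.6],[0,0,0.6,0,0,0,0.6]]]}}

```text
time_s: 9.12
ee_pos: [0.5304, -0.2348, -0.0207]
eef_rot: [3.14, -0.0, 0.245]
force: [-0.4, 0.1, -0.8]
grip_width: 0.0563
```

Emit:
{"method": "play_rows", "body": {"steps": [[[0,0,0.2,0,0,0,0.6],[0,0,0.4,0,0,0,0.6],[0,0,0.4,0,0,0,0.6]]]}}

```text
time_s: 9.37
ee_pos: [0.5302, -0.2347, -0.0251]
eef_rot: [3.14, -0.0, 0.245]
force: [0.2, 0.1, 0.1]
grip_width: 0.0568
```

Emit:
{"method": "play_rows", "body": {"steps": [[[0,0,0.2,0,0,0,0.6],[0,0,0.4,0,0,0,0.6],[0,0,0.4,0,0,0,0.6]]]}}

```text
time_s: 9.62
ee_pos: [0.53, -0.2346, -0.0295]
eef_rot: [3.14, 0.0, 0.245]
force: [-0.4, -0.2, 0.1]
grip_width: 0.0563
```

Emit:
{"method": "play_rows", "body": {"steps": [[[0,0,0.2,0,0,0,0.6],[0,0,0.3,0,0,0,0.6],[0,0,0.3,0,0,0,0.6]]]}}

```text
time_s: 9.87
ee_pos: [0.5298, -0.2345, -0.0329]
eef_rot: [3.141, 0.001, 0.245]
force: [-0.1, -0.5, -0.3]
grip_width: 0.0561
```

Emit:
{"method": "play_rows", "body": {"steps": [[[0,0,0.2,0,0,0,0.5],[0,0,0.3,0,0,0,0.4],[0,0,0.3,0,0,0,0],[0,0,0.3,0,0,0,0],[0,0,0.3,0,0,0,0],[0,0,0.3,0,0,0,0]]], "force": 20}}

```text
time_s: 10.37
ee_pos: [0.5305, -0.2349, -0.035]
eef_rot: [3.139, -0.001, 0.245]
force: [0.2, 0.9, 7.9]
grip_width: 0.0237
```

```bash
python3 -c "
from h import *
st()"
```

```text
time_s 10.3667
ee_pos [ 0.5305 -0.2349 -0.035 ]
eef_rot [ 3.1393e+00 -7.0000e-04  2.4540e-01]
force [0.193  0.9358 7.9033]
moment [-0.1059  0.2112 -0.1056]
grip_width 0.0237
qpos [-4.7940e-01  6.0840e-01  1.5975e+00 -1.5000e-03  9.3360e-01 -7.2390e-01]
```

Fingertips touch the bench at a reading of -0.035, so z reads about 35 mm low. Width 23.7 mm means the handle is held. I'll work relative to this contact. Next: grip harder and lift 47 mm.

Emit:
{"method": "play_rows", "body": {"steps": [[[0,0,0,0,0,0,0],[0,0,0,0,0,0,0],[0,0,-1.5,0,0,0,0],[0,0,-3,0,0,0,0],[0,0,-4.7,0,0,0,0],[0,0,-4.7,0,0,0,0],[0,0,-4.7,0,0,0,0]]], "force": 50}}

```text
time_s: 10.95
ee_pos: [0.5306, -0.2349, 0.012]
eef_rot: [3.139, -0.001, 0.245]
force: [-0.8, 1.0, -2.6]
grip_width: 0.0239
```

```bash
python3 -c "
from h import *
print(rel(.5461,-.0820,.012,.17)); st()"
```

```text
[5.22, -14.459, -0.036, 0.003, -0.001, 0.075]
time_s 10.95
ee_pos [ 0.5306 -0.2349  0.012 ]
eef_rot [ 3.1387e+00 -1.3000e-03  2.4540e-01]
force [-0.7901  0.9606 -2.6045]
moment [-0.1926  0.0281 -0.0061]
grip_width 0.0239
qpos [-4.7930e-01  5.3790e-01  1.5799e+00 -1.5000e-03  1.0209e+00 -7.2390e-01]
```

Emit:
{"method": "play_rows", "body": {"steps": [[[0.9,-2.4,0,0,0,0.012,0],[1.7,-4.8,0,0,0,0.025,0],[2.6,-7.2,0,0,0,0.037,0],[3.5,-9.6,0,0,0,0.05,0],[4.3,-12,0,0,0,0.062,0],[5.2,-14.45,0,0,0,0.075,0],[5.2,-14.45,0,0,0,0.075,0],[5.2,-14.45,0.2,0,0,0.075,0],[5.2,-14.45,0.2,0,0,0.075,0]]]}}

```text
time_s: 11.7
ee_pos: [0.5453, -0.0824, 0.0083]
eef_rot: [3.139, 0.0, 0.171]
force: [-1.0, -0.4, -2.6]
grip_width: 0.0238
```

```bash
python3 - <<'E'
from h import *
print(rel(.5351,-.0179,.005,.17)); st()
f,g=ctrl.camera("scene"),ctrl.camera("top")
a=cv2.resize(f["frame"][125:245,170:320],None,fx=5,fy=5,interpolation=cv2.INTER_CUBIC)
cv2.imwrite("pics/b1.png",a)
E
```

```text
[0.097, -6.531, 0.315, 0.002, 0.0, 0.001]
time_s 11.7
ee_pos [ 0.5453 -0.0824  0.0083]
eef_rot [3.1393e+00 2.0000e-04 1.7090e-01]
force [-1.0242 -0.4228 -2.5989]
moment [-0.1991  0.0128  0.0077]
grip_width 0.0238
qpos [-0.2152  0.4901  1.6661 -0.0026  0.9847 -0.3846]
```

Emit:
{"method": "play_rows", "body": {"steps": [[[0,0,0.1,0,0,0,0],[0,0,0.2,0,0,0,0],[0,0,0.2,0,0,0,0]]]}}

```text
time_s: 12.05
ee_pos: [0.5453, -0.0834, 0.0066]
eef_rot: [3.139, -0.0, 0.169]
force: [0.0, -0.0, -2.6]
grip_width: 0.0236
```

```bash
python3 -c "
from h import *
st()"
```

```text
time_s 12.05
ee_pos [ 0.5453 -0.0834  0.0066]
eef_rot [ 3.1392e+00 -2.0000e-04  1.6890e-01]
force [ 0.0147 -0.0251 -2.6334]
moment [-0.2183 -0.0137 -0.0472]
grip_width 0.0236
qpos [-0.2171  0.4928  1.6667 -0.0026  0.981  -0.3845]
```

Emit:
{"method": "play_rows", "body": {"steps": [[[0,-1.1,0,0,0,0,0],[0,-2.2,0,0,0,0,0],[0.05,-3.3,0,0,0,0,0]]]}}

```text
time_s: 12.3
ee_pos: [0.5399, -0.0497, 0.0065]
eef_rot: [3.139, -0.0, 0.169]
force: [0.3, 1.0, -2.1]
grip_width: 0.0238
```

```bash
python3 -c "
from h import *
print(rel(.5351,-.0179,.0066,.17)); st()"
```

```text
[0.063, -3.211, -0.02, 0.002, -0.0, -0.001]
time_s 12.3
ee_pos [ 0.5399 -0.0497  0.0065]
eef_rot [ 3.1394 -0.      0.1686]
force [ 0.2768  1.0168 -2.0848]
moment [-0.2102  0.0516 -0.0013]
grip_width 0.0238
qpos [-0.1581  0.4754  1.6942 -0.0025  0.9712 -0.3253]
```

Emit:
{"method": "play_rows", "body": {"steps": [[[0,-1.1,0,0,0,0,0],[0.05,-2.2,0,0,0,0,0],[0.05,-3.2,0,0,0,0,0],[0.05,-3.2,0,0,0,0,0],[0.05,-3.2,0.1,0,0,0,0],[0.05,-3.2,0.1,0,0,0,0]]]}}

```text
time_s: 12.8
ee_pos: [0.535, -0.0181, 0.0053]
eef_rot: [3.139, 0.0, 0.169]
force: [0.4, -0.5, -2.1]
grip_width: 0.0238
```

```bash
python3 -c "
from h import *
print(rel(.5351,-.0179,.005,.17)); st()"
```

```text
[0.013, -0.018, 0.029, 0.002, 0.0, -0.001]
time_s 12.8
ee_pos [ 0.535  -0.0181  0.0053]
eef_rot [3.1393 0.     0.1689]
force [ 0.4444 -0.5038 -2.1209]
moment [-0.1245  0.0073  0.0502]
grip_width 0.0238
qpos [-0.101   0.4646  1.7145 -0.0027  0.9619 -0.2683]
```

Now lower until the force changes.

Emit:
{"method": "play_rows", "body": {"steps": [[[0,0,0.1,0,0,0,0],[0,0,0.1,0,0,0,0]]]}}

```text
time_s: 12.97
ee_pos: [0.5353, -0.0184, 0.0048]
eef_rot: [3.14, -0.0, 0.168]
force: [-3.3, 1.8, 6.6]
grip_width: 0.0236
```

Emit:
{"method": "play_rows", "body": {"steps": [[[0,0,0.1,0,0,0,0],[0,0,0.1,0,0,0,0]]]}}

```text
time_s: 13.13
ee_pos: [0.5354, -0.0185, 0.0046]
eef_rot: [3.14, -0.001, 0.167]
force: [-4.9, 3.8, 10.1]
grip_width: 0.0237
```

Contact with the bed came where expected (reading 0.0048). The handle's weight overhangs, so I'll shift 12 mm further in for stability, then let go.

Emit:
{"method": "play_rows", "body": {"steps": [[[0,0,-0.1,0,0,0,0],[0,-0.4,-0.1,0,0,0,0],[0,-0.8,-0.1,0,0,0,0],[0,-1.2,-0.1,0,0,0,0],[0,-1.2,0,0,0,0,0],[0,-1.2,0.02,0,0,0,0]]]}}

```text
time_s: 13.63
ee_pos: [0.5334, -0.0059, 0.0047]
eef_rot: [3.141, -0.001, 0.168]
force: [-4.1, 4.6, 8.0]
grip_width: 0.0235
```

```bash
python3 -c "
from h import *
st()"
```

```text
time_s 13.6333
ee_pos [ 0.5334 -0.0059  0.0047]
eef_rot [ 3.1412e+00 -7.0000e-04  1.6770e-01]
force [-4.1312  4.6235  7.956 ]
moment [0.8549 0.9056 0.0765]
grip_width 0.0235
qpos [-7.9700e-02  4.6170e-01  1.7206e+00 -2.0000e-04  9.5850e-01 -2.4730e-01]
```

Emit:
{"method": "play_rows", "body": {"steps": [[[0,0,-0.02,0,0,0,0],[0,0,-0.02,0,0,0,0.3],[0,0,-0.02,0,0,0,0.45],[0,0,-0.02,0,0,0,0.45],[0,0,-0.02,0,0,0,0.45]]]}}

```text
time_s: 14.05
ee_pos: [0.5334, -0.006, 0.0049]
eef_rot: [3.141, -0.001, 0.168]
force: [-0.2, 0.4, 0.1]
grip_width: 0.0414
```

```bash
python3 - <<'E'
from h import *
st()
f=ctrl.camera("scene")
cv2.imwrite("pics/b2.png",f["frame"])
E
```

```text
time_s 14.05
ee_pos [ 0.5334 -0.006   0.0049]
eef_rot [ 3.1411e+00 -8.0000e-04  1.6770e-01]
force [-0.2318  0.3957  0.1329]
moment [-0.0844  0.0548  0.0072]
grip_width 0.0414
qpos [-7.9700e-02  4.6150e-01  1.7204e+00 -3.0000e-04  9.5870e-01 -2.4720e-01]
```

Emit:
{"method": "play_rows", "body": {"steps": [[[0,0.3,-3,0,0,0,0.45],[0,0.6,-6,0,0,0,0.45],[0,1,-10,0,0,0,0.45],[0,1,-14,0,0,0,0.45],[0,1,-18,0,0,0,0.45],[0,1,-20,0,0,0,0.45],[0,1,-20,0,0,0,0.45]]]}}

```text
time_s: 14.68
ee_pos: [0.5366, -0.016, 0.21]
eef_rot: [3.139, -0.008, 0.168]
force: [0.1, 0.3, -0.6]
grip_width: 0.0424
```

```bash
python3 - <<'E'
from h import *
st(); print(rel(.519,.0757,.205,2.308))
f=ctrl.camera("scene"); g=ctrl.camera("top"); C=cal(f)
a=cv2.resize(f["frame"][130:250,180:320],None,fx=5,fy=5,interpolation=cv2.INTER_CUBIC)
for u in (proj(place([.5192,.0761,.17,.04],[(-15,57,6),(15,57,6),(-15,-33,6),(15,-33,6),(0,0,6),(12,-153,26),(-12,-153,26)]),C)-[180,130]+.4)*5: cv2.circle(a,tuple(u.astype(int).tolist()),3,(0,0,255),-1)
cv2.imwrite("pics/b3.png",a)
E
```

```text
time_s 14.6833
ee_pos [ 0.5366 -0.016   0.21  ]
eef_rot [ 3.1391 -0.0084  0.1676]
force [ 0.0559  0.3377 -0.584 ]
moment [-0.0518  0.0859 -0.0442]
grip_width 0.0424
qpos [-9.7900e-02  2.3620e-01  1.5087e+00 -2.0000e-04  1.3879e+00 -2.6540e-01]
[-0.212, -9.334, 0.476, 0.01, -0.002, -2.14]
```

View pics/b3.png

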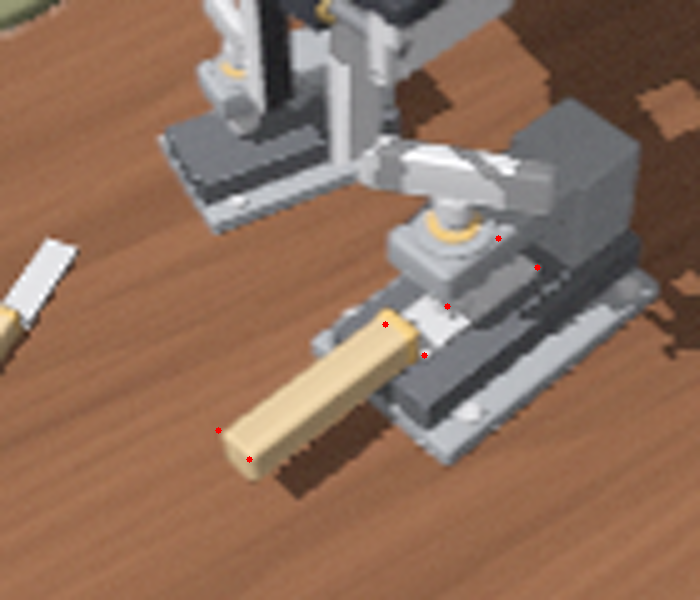

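The blade lies flat on the bed below the tip (near (447,306)), and the predicted outline agrees within about 1–3 px. The handle overhangs to (243,465) and the arm is clear. Next I'll go above the tee.

Emit:
{"method": "play_rows", "body": {"steps": [[[-0.2,-9.3,0.5,0.01,0,-2.14,0.45],[-0.2,-9.3,0.5,0.01,0,-2.14,0.45],[-0.2,-9.3,0.5,0.01,0,-2.14,0.45],[-0.2,-9.3,0.5,0.01,0,-2.14,0.45],[-0.2,-9.3,0.5,0.01,0,-2.14,0.45],[-0.2,-9.3,0.5,0.01,0,-2.14,0.45],[-0.2,-9.3,0.5,0.01,0,-2.14,0.45],[-0.2,-9.3,0.5,0.01,0,-2.14,0.45],[-0.2,-9.3,0.5,0.01,0,-2.14,0.45],[-0.2,-9.3,0.5,0.01,0,-2.14,0.45],[-0.2,-9.3,0.5,0.01,0,-2.14,0.45],[-0.2,-9.3,0.5,0.01,0,-2.14,0.45],[-0.2,-9.3,0.5,0.01,0,-2.14,0.45],[-0.2,-9.3,0.5,0.01,0,-2.14,0.45],[-0.2,-9.3,0.5,0.01,0,-2.14,0.45],[-0.2,-9.3,0.5,0.01,0,-2.14,0.45],[-0.2,-9.3,0.5,0.01,0,-2.14,0.45],[-0.2,-9.3,0.5,0.01,0,-2.14,0.45],[-0.2,-9.3,0.5,0.01,0,-2.14,0.45],[-0.2,-9.3,0.5,0.01,0,-2.14,0.45]]]}}

```text
time_s: 16.45
ee_pos: [0.5172, 0.0755, 0.199]
eef_rot: [-3.137, -0.007, 2.304]
force: [1.0, 0.5, 0.2]
grip_width: 0.0419
```

```bash
python3 -c "
from h import *
st(); print(rel(.519,.0757,.108,2.308))"
```

```text
time_s 16.45
ee_pos [0.5172 0.0755 0.199 ]
eef_rot [-3.1374 -0.0067  2.3036]
force [0.9966 0.5324 0.2001]
moment [0.1191 0.0105 0.0241]
grip_width 0.0419
qpos [ 0.0733  0.2222  1.5514  0.0028  1.3755 -2.2309]
[-0.169, 0.187, 9.095, -0.004, -0.007, -0.004]
```

Emit:
{"method": "play_rows", "body": {"steps": [[[-0.15,0.2,3.5,0,-0.007,0,0.45],[-0.15,0.2,7,0,-0.007,0,0.45],[-0.15,0.2,8.5,0,-0.007,0,0.45],[-0.15,0.2,9.5,0,-0.007,0,0.45],[-0.15,0.2,9.5,0,-0.007,0,0.45],[-0.15,0.2,9.5,0,-0.007,0,0],[-0.15,0.2,9.5,0,-0.007,0,0],[-0.15,0.2,9.5,0,-0.007,0,0],[-0.15,0.2,9.5,0,-0.007,0,0],[-0.15,0.2,9.5,0,-0.007,0,0]]], "force": 25}}

```text
time_s: 17.28
ee_pos: [0.5193, 0.076, 0.1046]
eef_rot: [-3.138, 0.001, 2.303]
force: [1.2, -0.2, 2.5]
grip_width: 0.014
```

```bash
python3 -c "
from h import *
st()"
```

```text
time_s 17.2833
ee_pos [0.5193 0.076  0.1046]
eef_rot [-3.1384e+00  1.0000e-03  2.3034e+00]
force [ 1.2116 -0.1506  2.4772]
moment [ 0.1683 -0.1039  0.084 ]
grip_width 0.014
qpos [ 0.0771  0.31    1.6678 -0.003   1.1657 -2.2252]
```

Emit:
{"method": "play_rows", "body": {"steps": [[[0,0,0,0,0,0,0],[0,0,0,0,0,0,0],[0,0,0.04,0,0,0.1,0],[0,0,0.08,0,0,0.2,0],[0,0,0.12,0,0,0.3,0],[0,0,0.16,0,0,0.4,0],[0,0,0.2,0,0,0.5,0]]], "force": 60}}

```text
time_s: 17.87
ee_pos: [0.5192, 0.0761, 0.1026]
eef_rot: [-3.139, 0.002, 1.799]
force: [-0.7, 1.2, -0.9]
grip_width: 0.0136
```

```bash
python3 -c "
from h import *
st()"
```

```text
time_s 17.8667
ee_pos [0.5192 0.0761 0.1026]
eef_rot [-3.1391e+00  2.1000e-03  1.7985e+00]
force [-0.7497  1.2172 -0.8851]
moment [0.4586 0.0733 0.1342]
grip_width 0.0136
qpos [ 0.0772  0.3123  1.6698 -0.0027  1.1616 -1.7202]
```

Emit:
{"method": "play_rows", "body": {"steps": [[[0,0,0.04,0,0,0.1,0],[0,0,0.08,0,0,0.2,0],[0,0,0.12,0,0,0.3,0],[0,0,0.16,0,0,0.4,0],[0,0,0.2,0,0,0.5,0]]]}}

```text
time_s: 18.28
ee_pos: [0.5192, 0.0763, 0.1007]
eef_rot: [-3.14, 0.003, 1.294]
force: [0.9, 2.0, -2.3]
grip_width: 0.0133
```

```bash
python3 -c "
from h import *
st()"
```

```text
time_s 18.2833
ee_pos [0.5192 0.0763 0.1007]
eef_rot [-3.1405e+00  2.7000e-03  1.2937e+00]
force [ 0.8816  2.0151 -2.3404]
moment [ 0.4602 -0.0911  0.0911]
grip_width 0.0133
qpos [ 0.0774  0.3146  1.6717 -0.0023  1.1572 -1.2154]
```

```bash
cat >> h.py <<'E'
def avg(n=6):
    v=[]
    for _ in range(n):
        o=ctrl.get_obs(); v.append(np.r_[o["moment"][2],o["force"]]); ctrl.camera("scene")
    v=np.array(v); print("t",round(o["time_s"],2),"Mz %.3f +- %.3f"%(v[:,0].mean(),v[:,0].std()/n**.5),"F",v[:,1:].mean(0).round(2),"yaw %.3f z %.4f w %.4f q6 %.2f"%(o["eef_rot"][2],o["ee_pos"][2],o["grip_width"],o["qpos"][5]))
E
python3 -c "
from h import *
avg(8)"
```

```text
t 18.63 Mz -0.078 +- 0.026 F [ 0.75  2.09 -2.16] yaw 1.301 z 0.1006 w 0.0132 q6 -1.22
```

Emit:
{"method": "play_rows", "body": {"steps": [[[0,0,0.04,0,0,0.1,0],[0,0,0.08,0,0,0.2,0],[0,0,0.12,0,0,0.3,0]]]}}

```text
time_s: 18.93
ee_pos: [0.5193, 0.0764, 0.0995]
eef_rot: [-3.141, 0.003, 0.997]
force: [1.6, 3.1, -2.4]
grip_width: 0.0134
```

```bash
python3 -c "
from h import *
avg(6)"
```

```text
t 19.18 Mz -0.064 +- 0.035 F [ 1.31  3.35 -2.1 ] yaw 1.004 z 0.0995 w 0.0136 q6 -0.93
```

Emit:
{"method": "play_rows", "body": {"steps": [[[0,0,0.04,0,0,0.1,0],[0,0,0.08,0,0,0.2,0],[0,0,0.12,0,0,0.3,0]]]}}

```text
time_s: 19.48
ee_pos: [0.5193, 0.0765, 0.0983]
eef_rot: [3.141, 0.002, 0.701]
force: [0.9, 4.1, -2.3]
grip_width: 0.0134
```

```bash
python3 -c "
from h import *
avg(6)"
```

```text
t 19.73 Mz -0.045 +- 0.042 F [ 1.64  3.86 -2.64] yaw 0.707 z 0.0983 w 0.0136 q6 -0.63
```

```bash
cat >> h.py <<'E'
def mz():
    o=ctrl.get_obs(); print("t %.2f Mz %.3f yaw %.3f z %.4f w %.4f"%(o["time_s"],o["moment"][2],o["eef_rot"][2],o["ee_pos"][2],o["grip_width"]),o["force"].round(1))
E
```

Emit:
{"method": "play_rows", "body": {"steps": [[[0,0,0.02,0,0,0.05,0],[0,0,0.04,0,0,0.1,0]]]}}

```text
time_s: 19.95
ee_pos: [0.5194, 0.0764, 0.098]
eef_rot: [3.141, 0.002, 0.608]
force: [2.2, 3.2, -1.8]
grip_width: 0.0134
```

```bash
python3 -c "
from h import *
mz()"
```

```text
t 19.95 Mz 0.137 yaw 0.608 z 0.0980 w 0.0134 [ 2.2  3.2 -1.8]
```

Emit:
{"method": "play_rows", "body": {"steps": [[[0,0,0.02,0,0,0.05,0],[0,0,0.04,0,0,0.1,0]]]}}

```text
time_s: 20.12
ee_pos: [0.5194, 0.0765, 0.0976]
eef_rot: [3.14, 0.002, 0.508]
force: [2.6, 2.8, -2.2]
grip_width: 0.014
```

```bash
python3 -c "
from h import *
mz()"
```

```text
t 20.12 Mz 0.203 yaw 0.508 z 0.0976 w 0.0140 [ 2.6  2.8 -2.2]
```

Emit:
{"method": "play_rows", "body": {"steps": [[[0,0,0.02,0,0,0.05,0]]]}}

```text
time_s: 20.2
ee_pos: [0.5194, 0.0765, 0.0974]
eef_rot: [3.14, 0.002, 0.459]
force: [2.3, 3.5, -3.1]
grip_width: 0.0134
```

```bash
python3 -c "
from h import *
mz()"
```

```text
t 20.20 Mz 0.193 yaw 0.459 z 0.0974 w 0.0134 [ 2.3  3.5 -3.1]
```

Emit:
{"method": "play_rows", "body": {"steps": [[[0,0,0.02,0,0,0.05,0]]]}}

```text
time_s: 20.28
ee_pos: [0.5195, 0.0765, 0.0972]
eef_rot: [3.14, 0.002, 0.409]
force: [2.2, 2.7, -3.0]
grip_width: 0.0135
```

```bash
python3 -c "
from h import *
mz()"
```

```text
t 20.28 Mz 0.214 yaw 0.409 z 0.0972 w 0.0135 [ 2.2  2.7 -3. ]
```

Emit:
{"method": "play_rows", "body": {"steps": [[[0,0,0.02,0,0,0.05,0]]]}}

```text
time_s: 20.37
ee_pos: [0.5195, 0.0765, 0.0971]
eef_rot: [3.14, 0.002, 0.36]
force: [1.5, 3.7, -2.6]
grip_width: 0.0137
```

```bash
python3 -c "
from h import *
mz()"
```

```text
t 20.37 Mz 0.200 yaw 0.360 z 0.0971 w 0.0137 [ 1.5  3.7 -2.6]
```

Emit:
{"method": "play_rows", "body": {"steps": [[[0,0,0.02,0,0,0.05,0]]]}}

```text
time_s: 20.45
ee_pos: [0.5195, 0.0765, 0.0969]
eef_rot: [3.14, 0.002, 0.31]
force: [2.3, 3.3, -3.0]
grip_width: 0.0137
```

```bash
python3 -c "
from h import *
mz(); avg(5)"
```

```text
t 20.45 Mz 0.281 yaw 0.310 z 0.0969 w 0.0137 [ 2.3  3.3 -3. ]
t 20.65 Mz 0.111 +- 0.050 F [ 2.05  3.25 -3.01] yaw 0.313 z 0.0969 w 0.0137 q6 -0.23
```

Emit:
{"method": "play_rows", "body": {"steps": [[[0,0,0.02,0,0,0.05,0]]]}}

```text
time_s: 20.78
ee_pos: [0.5195, 0.0765, 0.0967]
eef_rot: [3.14, 0.002, 0.265]
force: [1.8, 4.1, -2.8]
grip_width: 0.0138
```

```bash
python3 -c "
from h import *
mz(); print(ctrl.get_obs()['tau'].round(3)); ctrl.camera('top'); mz(); print(ctrl.get_obs()['tau'].round(3))"
```

```text
t 20.78 Mz 0.271 yaw 0.265 z 0.0967 w 0.0138 [ 1.8  4.1 -2.8]
[ -1.94  -52.624 -32.407  -0.856   0.66   -2.009]
t 20.83 Mz 0.196 yaw 0.259 z 0.0967 w 0.0136 [ 1.5  3.6 -2.5]
[ -1.863 -52.571 -32.363  -0.867   0.652  -1.15 ]
```

The moment has risen to 0.27 N m at about 0.31 N m/rad since the touch near yaw 0.75. That means roughly 15 N, so I'll release and withdraw upward.

Emit:
{"method": "play_rows", "body": {"steps": [[[0,0,0,0,0,0,0],[0,0,0,0,0,0,0.4],[0,0,0,0,0,0,0.4],[0,0,0,0,0,0,0.4],[0,0,0,0,0,0,0.4],[0,0,-2,0,0,0,0.4],[0,0,-5,0,0,0,0.4],[0,0,-9,0,0,0,0.4],[0,0,-12,0,0,0,0.4],[0,0,-12,0,0,0,0.4],[0,0,-12,0,0,0,0.4],[0,0,-12,0,0,0,0.4]]]}}

```text
time_s: 21.83
ee_pos: [0.5192, 0.0767, 0.2157]
eef_rot: [3.14, 0.003, 0.26]
force: [-0.2, -0.2, -1.1]
grip_width: 0.0375
```

```bash
python3 - <<'E'
from h import *
mz(); print(ctrl.get_obs()["qpos"].round(2))
# compare bystanders & gauge: image difference at known spots
f=ctrl.camera("scene")["frame"].astype(int); o=cv2.imread("pics/scene0.png").astype(int); b3=cv2.imread("pics/b2.png").astype(int)
d=np.abs(f-o).max(2); 
for n,(x0,x1,y0,y1) in dict(file=(255,350,235,320),tin=(165,210,318,364),stone=(330,395,208,238),hammer=(305,378,112,168)).items(): print(n,(d[y0:y1,x0:x1]>40).sum())
e=np.abs(f-b3).max(2); print("gauge handle",(e[205:228,222:262]>40).sum())
E
```

```text
t 21.83 Mz -0.039 yaw 0.260 z 0.2157 w 0.0375 [-0.2 -0.2 -1.1]
[ 0.08  0.21  1.52 -0.    1.41 -0.18]
file 0
tin 0
stone 0
hammer 2132
gauge handle 114
```

```bash
python3 - <<'E'
from h import *
f=ctrl.camera("scene")["frame"]
a=cv2.resize(f[130:250,180:320],None,fx=5,fy=5,interpolation=cv2.INTER_CUBIC); b=cv2.imread("pics/b3.png")
for i in(a,b):
    h=cv2.cvtColor(i,cv2.COLOR_BGR2HSV)[300:490,205:425]
    m=cv2.morphologyEx(cv2.inRange(h,(15,60,120),(30,180,255)),cv2.MORPH_OPEN,np.ones((9,9)))
    r=cv2.minAreaRect(cv2.findNonZero(m)); print((m>0).sum(),np.round(r[0],1),np.round(r[1],1),round(r[2],1))
h=f[112:168,305:378]; print((cv2.inRange(cv2.cvtColor(h,cv2.COLOR_BGR2HSV),(15,60,120),(30,200,255))>0).sum())
ctrl.hand_in(); mz()
E
```

```text
12874 [116.6  93.9] [ 62.8 229.1] 52.7
12807 [116.6  93.7] [ 62.8 228.9] 52.8
423
the job is handed in; nothing more can be done
the job is handed in; nothing more can be done
```

I laid the largest setting blade flat on the larger hold-down's bed, nipped it at about 15 N, released everything, raised the arm clear and handed the job in at about 22 s.

- **What I did:** I backed the screw off about 0.8 rad for clearance. Then I carried the blade in by its handle, set it down on bed contact about 12 mm further in than centred, let go, and turned the tee about 2.04 rad clockwise.
- **Nip:** I judged it only from the turning moment. That rose from about 0.11 N m turning freely to 0.27 N m, at about 0.31 N m/rad, which means touch near yaw 0.75 and 15–16 N now. The readings carry about ±0.03 N m of noise, so take it as roughly ±3 N. They only meant anything while turning; once stopped, the moment relaxed, so I did not use those values.
- **Blade:** The picture after release showed it on the bed under the tip within a few mm of the plan. The handle's image position moved less than 0.1 px through the nipping.
- **Bystanders:** File, tin and stone showed no image change. The hammer's patch did change a lot. I put that down to the arm and its shadow, since nothing passed low near it, but I did not confirm it.
- **Disagreement:** The reported tool height read about 35 mm lower than the real fingertips, so the first close on the tee missed above it. After that I worked from contact instead.

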